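# Make up the job trays for two watches

## Robot

A 7-joint arm with a two-finger parallel gripper is mounted at the origin on the work surface. World frame = base frame: x ahead of the robot, y to its left, z up, the work surface at z = 0. Lengths are in m, angles in rad, forces in N, time in s.
With the tool pointing down it reaches from about 0.425 to 0.925 m from the base axis. Payload 6.8 kg.
Tool frame: the origin (TCP) lies at the centre of the arm's flange, where the gripper is bolted on; the fingertips stand 173 mm ahead of it and the grasp point (between the pads) lies 155 mm ahead of it; z points along the fingers, y is the direction in which the jaws open and shut (so a half turn about z gives the same grasp; the last joint's range is limited). The gripper opens to 85 mm and grips with 20 to 120 N. Pads are 22 mm wide; open, the fingers measure 114 mm over their backs; the gripper's body (76 mm by 85 mm) begins 54 mm behind the grasp point. The pads swing forward as they close: fully open they stand 13 mm farther back than shut.
Start: joints at [1.066, 0.477, 0.022, 1.555, -0.011, 1.109, -0.083], TCP at [0.261, -0.623, 0.405] pointing down, gripper open.
Joint ranges: [-2.96, 2.96], [-0.34, 2.1], [-1.41, 1.46], [0.24, 2.44], [-1.37, 4.51], [0.17, 1.92], [-2.96, 2.96]. Speed limits (rad/s): [2.39, 2.39, 3.14, 3.14, 3.14, 3.14, 3.14].

## Interface

Orientations are given as a unit quaternion [w, x, y, z].
In Python, from bench import robot, camera, camera_info, workorder gives the robot as it stands.
- The arm moves only by the tool servo_tool, never from a script. Its argument "commands" is one flat list of numbers, 7 for each row, row after row: the shift along the world's x, y, z in cm, then the turn, a rotation vector about the world's x, y, z in degrees, then the gripper command: -1 is shut, 1 is fully open, values between are in proportion. A call has 1 to 12 rows; each row is the pose to reach, as a shift and turn from the pose commanded when the call began; what a row does not reach only later rows make up. A row lasts 1/8 s, in which the tool goes at most 62.5 mm and 10.7 degrees, less where a joint would pass 70% of its speed; a pose out of reach is approached as far as the arm can. A call with a gripper value outside its range is refused whole. The fingers move at their own pace and stop on an object; the grip force is fixed at half the most. Time passes only in rows, so rows that repeat a pose let the fingers close. It gives the time, the measured TCP pose, the force and the opening at its end, in the units of the state.
- robot.state(): the state, without advancing time (a new reading comes with each control period).
- camera(name): name is "side" or "top"; returns the picture (384x512x3 uint8, red, green, blue); there is no depth.
- camera_info(name): a dict with "fx", "fy", "cx", "cy" (pixels), "dist_coeffs" ([k1, k2, p1, p2, k3] as OpenCV has them; the pictures are not rectified), "R" (3x3) and "t" (3): a world point X has camera coordinates R X + t. Camera axes: x right, y down, z forward; pixel columns grow to the right and rows downward; lengths in m; the calibration is good to about 2 mm. A picture is of the moment at which its call begins. camera_info takes no time and is no camera call.
- workorder.job_done(): hands the job in, once; it reports no verdict.
The state is a dict: "t": time; "q": joint angles; "joint_velocities": joint speeds; "joint_efforts": joint torques, N m; "tcp_pos": TCP position; "orientation": TCP orientation; "ft_force": force on the tool from outside, world axes, zero at the start; "moment": the same for the moment, N m; "gripper_width": finger opening in m.
Only numpy, scipy, OpenCV 4.12 (cv2) and the standard library are available. Lean on these libraries where they do the work, as an engineer would, in place of code of your own. Each camera call takes 0.05 s, during which the arm holds its last target. There are 200 camera calls.

## Task

Make up the two job trays: the tray with the big watch gets the big movement holder and the tweezers, the tray with the small watch gets the small movement holder and the screwdriver. In each tray set the holder upright in the empty square bay next to the watch and lay the tool in the long bay, each flat on the tray floor, not up on a rim or divider. Leave the eye loupe and the casing cushion where they are.

Things in the scene. Friction and masses are not known exactly. Their poses are not given: they have to be found in the camera images.
- tray_big: Beech tray 154 x 160 mm with the big watch (44 mm, white dial, fixed, top z 16), immovable on the 2 mm mat. Origin: centre of underside. Floor top z 3, rim 3 thick to z 9, dividers 4 thick to z 6 mm. Bays, tray frame, mm: long bay x -74..74, y -77..-17 (middle 0,-47); empty square bay x -74..6, y -13..77 (middle -34,32); watch bay x 10..74, y -13..77.
- tray_small: Beech tray 154 x 160 mm with the small watch (24 mm, white dial, fixed, top z 13), immovable on the 2 mm mat. Origin: centre of underside. Floor top z 3, rim 3 thick to z 9, dividers 4 thick to z 6 mm. Bays, tray frame, mm: long bay x -74..74, y -77..-17 (middle 0,-47); empty square bay x -74..6, y -13..77 (middle -34,32); watch bay x 10..74, y -13..77.
- holder_big: Bigger of two aluminium movement holders: two curved jaws on rods, brass screw head at the -x end. Origin: centre of the jaw block's underside; x along the rods, z up. Block 54 (x) x 40 (y) x 16 (z) mm; the screw head, 10 mm thick, sticks out 8 mm more. Grip the flat sides at y = +-20 mm across the middle. 60 g; stands on the mat (top at z = 2 mm).
- holder_small: Smaller of two aluminium movement holders: two curved jaws on rods, brass screw head at the -x end. Origin: centre of the jaw block's underside; x along the rods, z up. Block 36 (x) x 26 (y) x 14 (z) mm; the screw head, 10 mm thick, sticks out 6 mm more. Grip the flat sides at y = +-13 mm across the middle. 30 g; stands on the mat (top at z = 2 mm).
- tweezers: Steel tweezers, rigid, 120 mm long, lying on the edges of both legs on the mat. Origin: mid-length and mid-height (4.5 mm above what they lie on); x along them to the points, z up. From x = -22 to 16 mm the legs are 9 mm high and 11 mm over their outsides: grip there across y, near x = -10 mm (balance). 5 mm wide at the tail, 4 mm at the points. 25 g.
- screwdriver: Watchmaker's screwdriver, red six-sided plastic handle, 115 mm long, lying on the mat. Origin: on its axis at mid-length, 5 mm above what it lies on; x along the axis to the blade. Handle 10 mm across flats from x = -51 to 20 mm: grip across y near x = -15 mm (balance). Steel cap to x = -58, thin blade to x = 58 mm. 25 g.
- loupe: Black plastic eye loupe standing on its wide cup on the mat, 35 mm across at the foot, 27 mm across above, 27 mm high. Origin: centre of its underside. Not needed; stays where it is.
- cushion: Dark rubber casing cushion, a round puck 54 mm across and 20 mm high on the mat. Origin: centre of its underside. Not needed; stays where it is.
Things that resemble listed ones, but are neither listed nor needed, are in the scene too. Leave any brown or red look-alike of the holder_small alone.

How it is judged:
By the outcome, as a careful person would: the job done as asked, in the order asked, and still so for the second after the job is handed in, with the robot touching nothing.
It also fails if it takes over 88 s, if anything falls off the work surface, if the arm or the gripper's body presses on something with over 40 N, if the wrist force passes 120 N, or if a joint passes its speed limit or range.

## Working session

There is one attempt and no reset: what is moved stays moved. The work goes in short steps, Python scripts to look and compute and a tool call to move; the robot and the scene stay as the last step left them, time stands still between calls to the robot, and variables do not carry over. Pictures are saved under pics/ and viewed, about 12 in all and at most 16, crops included, and the job is handed in when it is done.

Besides the shell and the picture viewer there is one more tool, called after ">>>" as name(argument=value, ...), one argument or row to a line, values as JSON. servo_tool: Moves the arm, as the interface text tells. Its arguments: {"type":"object","properties":{"commands":{"type":"array","items":{"type":"number"}}},"required":["commands"]}

```bash
mkdir -p pics; ls; cat > h.py <<'E'
import numpy as np, cv2
from bench import robot, camera, camera_info, workorder
def KD(n):
    c=camera_info(n); return np.array([[c["fx"],0,c["cx"]],[0,c["fy"],c["cy"]],[0,0,1.]]),np.array(c["dist_coeffs"],float),np.array(c["R"]),np.array(c["t"])
def w(n,px,z):
    "pixels -> world xy at height z (m)"
    K,D,R,t=KD(n); p=cv2.undistortPoints(np.array(px,float).reshape(-1,1,2),K,D).reshape(-1,2)
    d=np.c_[p,np.ones(len(p))]@R; o=-R.T@t
    return o+d*((z-o[2])/d[:,2])[:,None]
def pix(n,X):
    K,D,R,t=KD(n); return cv2.projectPoints(np.array(X,float).reshape(-1,1,3),cv2.Rodrigues(R)[0],t,K,D)[0].reshape(-1,2)
def save(n,f,crop=None,s=1):
    im=camera(n)[:,:,::-1]
    cv2.imwrite(f"pics/{f}_raw.png",im)
    if crop: im=im[crop[1]:crop[3],crop[0]:crop[2]]
    cv2.imwrite(f"pics/{f}.png",cv2.resize(im,None,fx=s,fy=s,interpolation=cv2.INTER_CUBIC))
E
python3 - <<'E'
from h import *
for n in("top","side"):
    save(n,n+"1",s=1.5); c=camera_info(n);print(n,-np.array(c["R"]).T@np.array(c["t"]),c["fx"],c["R"])
print(robot.state())
E
```

```text
pics
top [0.40823201 0.00214066 0.87258279] 366.89378801406656 [[-0.00318964 -0.99997516  0.00628486]
 [-0.99541416  0.00257409 -0.09562435]
 [ 0.0956058  -0.00656104 -0.99539765]]
side [0.44789681 0.78189092 0.51286931] 464.4318027380059 [[-0.99809098 -0.05895158  0.01841486]
 [-0.04588289  0.50817979 -0.86002794]
 [ 0.04134194 -0.85923106 -0.50991453]]
{'t': 0.1, 'q': array([ 1.06589546,  0.477723  ,  0.02234145,  1.55633322, -0.01152218,
        1.10926298, -0.0830868 ]), 'joint_velocities': array([ 0.00146508, -0.00220514,  0.0018466 , -0.00178902, -0.00209402,
       -0.00022252,  0.00070191]), 'joint_efforts': array([ 5.39595800e-03, -5.97760713e+01,  1.61413271e+00, -2.81953937e+01,
        1.28756335e-02,  5.02189941e-03,  3.76557580e-06]), 'tcp_pos': array([ 0.26078891, -0.62232973,  0.40382711]), 'orientation': array([-7.72889888e-04,  9.80380371e-01,  1.97113394e-01, -2.04052629e-04]), 'ft_force': array([ 1.05158689, -0.28497183, -0.73081676]), 'moment': array([-0.04635328, -0.04044695, -0.02454061]), 'gripper_width': 0.08520009223936523}
```

View pics/top1.png

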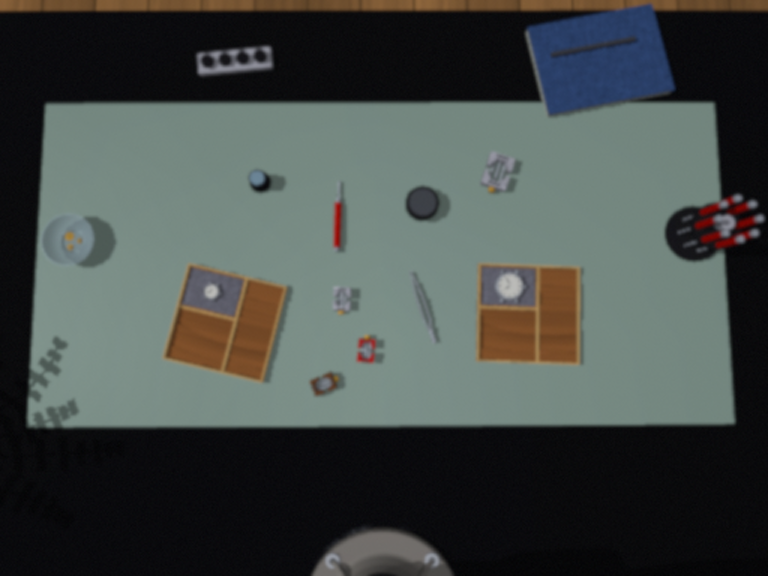

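View pics/side1.png

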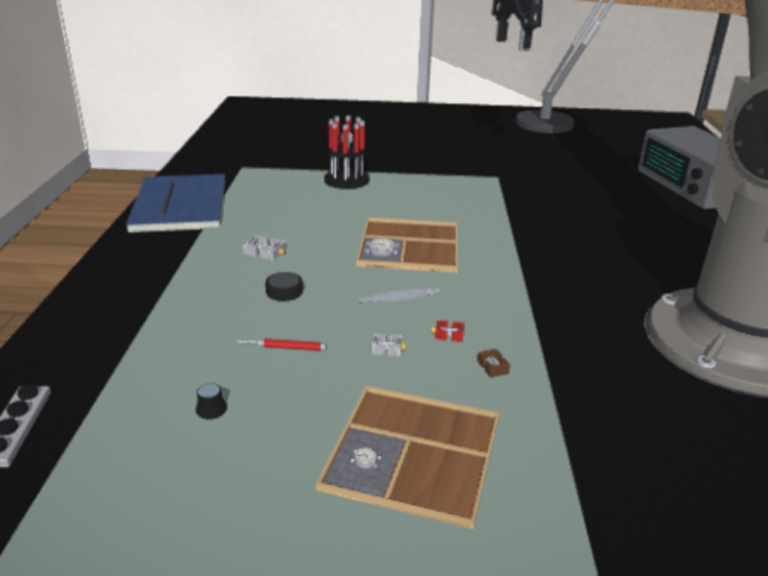

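The top view (1.5x) shows tray_big on the right (centre ~530,315) and tray_small on the left (~226,322). Holder_big is at ~497,172, holder_small at ~342,298, the screwdriver at ~338,215 and the tweezers at ~425,308. The red and brown decoys are at ~367,350 and ~325,384. Next I'll enlarge the objects to measure them.

```bash
python3 - <<'E'
from h import *
im=cv2.imread("pics/top1_raw.png")
def c(x0,y0,x1,y1,s=6): return cv2.resize(im[y0:y1,x0:x1],(int((x1-x0)*s),int((y1-y0)*s)),interpolation=cv2.INTER_CUBIC)
a=np.hstack([c(215,110,265,170),c(308,90,358,150)])   # screwdriver, holder_big
b=np.hstack([c(210,180,250,235,6),c(262,170,302,235)[:330]])
W=max(a.shape[1],b.shape[1]); b=cv2.copyMakeBorder(b,0,0,0,W-b.shape[1],cv2.BORDER_CONSTANT)
cv2.imwrite("pics/top2.png",cv2.resize(np.vstack([a,b]),None,fx=.85,fy=.85))
# tray masks: wood/yellowish
hsv=cv2.cvtColor(im,cv2.COLOR_BGR2HSV)
for nm,(x0,y0,x1,y1) in dict(big=(310,168,395,250),small=(100,168,200,262)).items():
    m=np.zeros(im.shape[:2],np.uint8)
    sub=im[y0:y1,x0:x1].astype(int); m[y0:y1,x0:x1]=((sub[...,1]-sub[...,2])<8)*255
    m=cv2.morphologyEx(m,cv2.MORPH_OPEN,np.ones((5,5)))
    cs=max(cv2.findContours(m,0,2)[0],key=cv2.contourArea); r=cv2.minAreaRect(cs)
    bx=cv2.boxPoints(r); print(nm,r,(w("top",bx,.008)*1000).round(1)[:,:2].tolist())
for p in [(225,200),(290,130),(228,145)]: print(im[p[1],p[0]])
E
```

```text
big ((351.9999694824219, 208.99996948242188), (69.99998474121094, 67.99998474121094), 0.0) [[363.7, -146.2], [524.0, -149.2], [523.6, -316.4], [363.1, -310.4]]
small ((149.58824157714844, 214.64706420898438), (71.30547332763672, 68.3950424194336), 14.03624439239502) [[374.2, 344.7], [530.3, 310.9], [488.6, 146.2], [333.8, 182.7]]
[113 109 102]
[49 47 43]
[76 80 84]
```

View pics/top2.png

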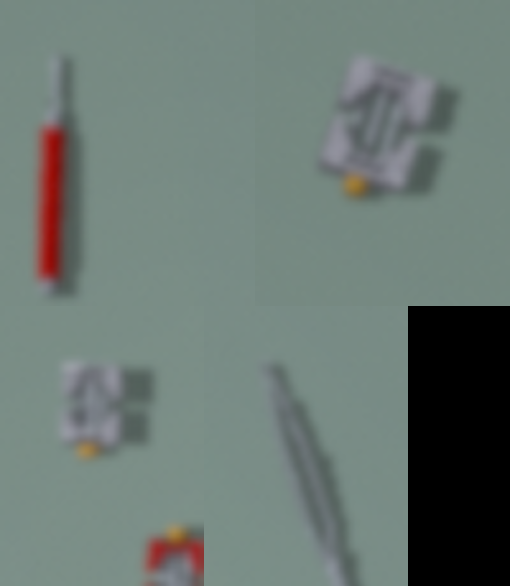

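The crops show clean outlines. The brass screw heads face the robot, so holder +x points away from it. I'll fit the known models to both views.

```bash
cat > fit.py <<'E'
from h import *
from scipy.optimize import minimize
def box(x0,x1,y0,y1,z0,z1): return np.array([(x,y,z) for x in(x0,x1) for y in(y0,y1) for z in(z0,z1)],float)
M=dict(holder_big=[box(-27,27,-20,20,0,16),box(-35,-27,-5,5,3,13)],holder_small=[box(-18,18,-13,13,0,14),box(-24,-18,-5,5,2,12)],
 screwdriver=[box(-58,20,-5,5,-5,5),box(20,58,-1.2,1.2,-1.2,1.2)],
 tweezers=[np.r_[box(-60,-60,-2.5,2.5,-4.5,4.5),box(-22,-22,-5.5,5.5,-4.5,4.5)],box(-22,16,-5.5,5.5,-4.5,4.5),np.r_[box(16,16,-5.5,5.5,-4.5,4.5),box(60,60,-2,2,-3,3)]],
 tray_big=[box(-77,77,-80,80,0,9)],tray_small=[box(-77,77,-80,80,0,9)])
Z0=dict(screwdriver=7,tweezers=6.5)
def chroma(im):
    f=im.astype(float); c=(f[...,1]-f[...,2])/(f.sum(2)+1); return c
def sil(n,name,p,z):
    S=8; m=np.zeros((384*2,512*2),np.uint8); c,s=np.cos(p[2]),np.sin(p[2])
    for P in M[name]:
        Q=np.c_[p[0]+c*P[:,0]-s*P[:,1],p[1]+s*P[:,0]+c*P[:,1],P[:,2]+z]/1000
        u=(pix(n,Q)+.5)*2-.5
        cv2.fillConvexPoly(m,np.round(cv2.convexHull(u.astype(np.float32))*16).astype(np.int32),255,cv2.LINE_AA,4)
    return cv2.resize(m,(512,384),interpolation=cv2.INTER_AREA)/255.
def fit(name,p0,img,cams=("top","side"),z=None):
    z=Z0.get(name,2) if z is None else z
    out={}
    for n in cams:
        C=cv2.GaussianBlur(chroma(img[n]),(0,0),1.0); best=None
        def cost(q,full=False):
            p=[q[0],q[1],q[2]/50]; s=cv2.GaussianBlur(sil(n,name,p,z),(0,0),1.4)
            u=pix(n,[[p0[0]/1e3,p0[1]/1e3,.005]])[0]; r=70 if 'tray' in name else 36
            r=int(r*(1.5 if n=="side" else 1)); a,b=int(u[0]),int(u[1]); sl=np.s_[max(b-r,0):b+r,max(a-r,0):a+r]
            A=np.c_[s[sl].ravel(),np.ones(s[sl].size)]; w_=np.exp(-0*A[:,0])
            d=cv2.GaussianBlur(cv2.dilate((sil(n,name,[*p0[:2],p0[2]],z)>0).astype(np.float32),np.ones((25,25))),(0,0),2)[sl].ravel()
            y=C[sl].ravel(); k=np.linalg.lstsq(A*d[:,None],y*d,rcond=None)[0]; return (((A@k-y)*d)**2).sum()*1e3
        r=minimize(cost,[p0[0],p0[1],p0[2]*50],method="Nelder-Mead",options=dict(initial_simplex=np.array([[p0[0],p0[1],p0[2]*50]]*4)+np.array([[0,0,0],[6,0,0],[0,6,0],[0,0,6.]]),xatol=.05,fatol=1e-4,maxiter=150))
        out[n]=(r.x[0],r.x[1],np.degrees(r.x[2]/50)); print(name,n,np.round(out[n],1),round(r.fun,3))
    return out
E
cat > run.py <<'E'
from fit import *
img={n:cv2.imread(f"pics/{n}1_raw.png") for n in("top","side")}
g=lambda px:(w("top",[np.array(px)/1.5],.01)[0]*1000)[:2]
for nm,px,a in [("holder_big",(497,170),-16),("holder_small",(342,298),-2),("screwdriver",(338,216),-3),("tweezers",(425,308),15),("tray_big",(530,315),0),("tray_small",(226,322),-14)]:
    fit(nm,[*g(px),np.radians(a)],img)
E
time python3 run.py
```

```text
holder_big top [ 670.6 -186.1  -19.1] 105.548
holder_big side [ 669.3 -190.   -21.3] 110.532
holder_small top [465.3  63.   -2.8] 37.969
holder_small side [465.   59.3  -5.3] 55.049
screwdriver top [604.5  70.3  -1.1] 4861.202
screwdriver side [604.3  65.7  -2.1] 6065.417Traceback (most recent call last):
  File "run.py", line 5, in <module>
    fit(nm,[*g(px),np.radians(a)],img)
    ~~~^^^^^^^^^^^^^^^^^^^^^^^^^^^^^^^
  File "fit.py", line 30, in fit
    r=minimize(cost,[p0[0],p0[1],p0[2]*50],method="Nelder-Mead",options=dict(initial_simplex=np.array([[p0[0],p0[1],p0[2]*50]]*4)+np.array([[0,0,0],[6,0,0],[0,6,0],[0,0,6.]]),xatol=.05,fatol=1e-4,maxiter=150))
    res = _minimize_neldermead(fun, x0, args, callback, bounds=bounds,
                               **options)
    fxr = func(xr)
    fx = function(np.copy(x), *(wrapper_args + args))
  File "fit.py", line 28, in cost
    d=cv2.GaussianBlur(cv2.dilate((sil(n,name,[*p0[:2],p0[2]],z)>0).astype(np.float32),np.ones((25,25))),(0,0),2)[sl].ravel()
                                   ~~~^^^^^^^^^^^^^^^^^^^^^^^^^^
  File "fit.py", line 15, in sil
    u=(pix(n,Q)+.5)*2-.5
       ~~~^^^^^
  File "h.py", line 11, in pix
    K,D,R,t=KD(n); return cv2.projectPoints(np.array(X,float).reshape(-1,1,3),cv2.Rodrigues(R)[0],t,K,D)[0].reshape(-1,2)
            ~~^^^
  File "h.py", line 4, in KD
    c=camera_info(n); return np.array([[c["fx"],0,c["cx"]],[0,c["fy"],c["cy"]],[0,0,1.]]),np.array(c["dist_coeffs"],float),np.array(c["R"]),np.array(c["t"])
ValueError: time passes only in moves, steps and waits

real	0m13.999s
user	0m10.803s
sys	0m1.674s
```

```bash
python3 - <<'E'
s=open('h.py').read()
s=s.replace("def KD(n):\n    c=camera_info(n); return","import functools\n@functools.cache\ndef KD(n):\n    c=camera_info(n); return")
open('h.py','w').write(s)
r=open('run.py').read().replace('("holder_big",(497,170),-16),("holder_small",(342,298),-2),("screwdriver",(338,216),-3),','')
open('run.py','w').write(r)
E
python3 run.py
```

```text
tweezers top [454.2 -64.4  18. ] 3.397
tweezers side [454.1 -67.8  18.1] 291.685
tray_big top [ 443.3 -230.7   -2.4] 23480.808
tray_big side [ 442.  -235.4   -2.3] 4364.615
tray_small top [431.1 245.3 -13.4] 23736.785
tray_small side [430.1 241.8 -13.6] 19765.715
```

Both cameras agree to within about 4 mm in y, so I take the mean. Poses in mm/deg:

| Object | x | y | yaw |
|---|---|---|---|
| holder_big | 670 | -188 | -20 |
| tweezers | 454 | -66 | 18 |
| holder_small | 465 | 61 | -4 |
| screwdriver | 604 | 68 | -1.6 |
| tray_big | 442.6 | -233 | -2.4 |
| tray_small | 430.6 | 243.5 | -13.5 |

I'll start with the big holder.

>>> servo_tool(
  commands=[40.9,43.5,0,0,0,-42.7,0.4,40.9,43.5,0,0,0,-42.7,0.4,40.9,43.5,0,0,0,-42.7,0.4,40.9,43.5,0,0,0,-42.7,0.4,40.9,43.5,0,0,0,-42.7,0.4,40.9,43.5,0,0,0,-42.7,0.4,40.9,43.5,0,0,0,-42.7,0.4,40.9,43.5,0,0,0,-42.7,0.4,40.9,43.5,0,0,0,-42.7,0.4,40.9,43.5,0,0,0,-42.7,0.4,40.9,43.5,-14,0,0,-42.7,0.4,40.9,43.5,-14,0,0,-42.7,0.4],
)

```text
t: 1.6
tcp_pos: [0.6703, -0.1867, 0.2785]
orientation: [-0.0, 0.985, -0.173, 0.001]
ft_force: [0.4, -0.8, -0.1]
gripper_width: 0.0596
```

>>> servo_tool(
  commands=[0,0,-5,0,0,0,0.4,0,0,-7,0,0,0,0.4,0,0,-8.9,0,0,0,0.4,0,0,-8.9,0,0,0,0.4,0,0,-8.9,0,0,0,0.4],
)

```text
t: 2.22
tcp_pos: [0.6707, -0.1878, 0.1925]
orientation: [0.0, 0.985, -0.173, 0.001]
ft_force: [-0.7, 0.0, -0.1]
gripper_width: 0.0599
```

```bash
python3 - <<'E'
from h import *
a=camera("side")[:,:,::-1]; b=camera("top")[:,:,::-1]
cv2.imwrite("pics/s3.png",np.hstack([cv2.resize(a[110:210,110:235],None,fx=3.2,fy=3.2,interpolation=2),cv2.resize(b[60:160,275:400],None,fx=3.2,fy=3.2,interpolation=2)])) 
print(robot.state()["tcp_pos"],robot.state()["ft_force"])
E
```

```text
[ 0.67061622 -0.18781489  0.1925541 ] [-0.89141297 -0.68031234 -0.04461203]
```

View pics/s3.png

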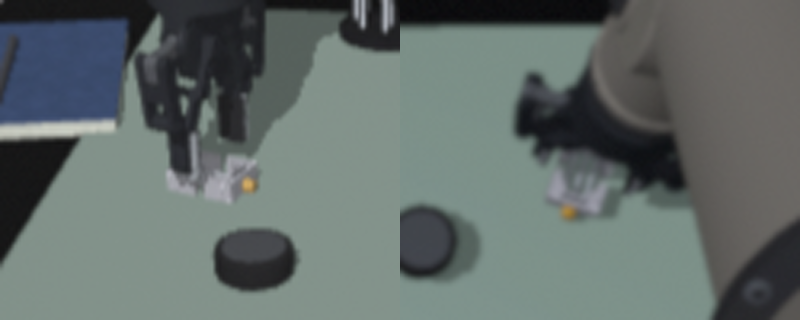

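The jaws straddle the big holder, one finger on each flat side, but are still about 16 mm high. I'll go down and close.

>>> servo_tool(
  commands=[0,0,-1.6,0,0,0,0.4,0,0,-1.6,0,0,0,0.4,0,0,-1.6,0,0,0,-1,0,0,-1.6,0,0,0,-1,0,0,-1.6,0,0,0,-1,0,0,-1.6,0,0,0,-1,0,0,-1.6,0,0,0,-1,0,0,0,0,0,0,-1,0,0,4,0,0,0,-1,0,0,8,0,0,0,-1,0,0,8,0,0,0,-1,0,0,8,0,0,0,-1],
)

```text
t: 3.82
tcp_pos: [0.6695, -0.1875, 0.271]
orientation: [0.0, 0.985, -0.173, -0.0]
ft_force: [0.2, -0.6, -1.1]
gripper_width: 0.0384
```

>>> servo_tool(
  commands=[-25.5,-1.3,0,0,0,17.5,-1,-25.5,-1.3,0,0,0,17.5,-1,-25.5,-1.3,0,0,0,17.5,-1,-25.5,-1.3,0,0,0,17.5,-1,-25.5,-1.3,0,0,0,17.5,-1,-25.5,-1.3,0,0,0,17.5,-1,-25.5,-1.3,-5,0,0,17.5,-1,-25.5,-1.3,-6,0,0,17.5,-1,-25.5,-1.3,-6,0,0,17.5,-1],
)

```text
t: 4.95
tcp_pos: [0.4156, -0.2003, 0.2103]
orientation: [-0.0, 1.0, -0.021, -0.001]
ft_force: [0.4, 0.0, 0.3]
gripper_width: 0.0383
```

```bash
python3 - <<'E'
from h import *
a=camera("side")[:,:,::-1]; b=camera("top")[:,:,::-1]
cv2.imwrite("pics/s4.png",np.hstack([cv2.resize(a[80:190,210:335],None,fx=3.2,fy=3.2,interpolation=2),cv2.resize(b[150:260,290:415],None,fx=3.2,fy=3.2,interpolation=2)])) 
s=robot.state();print(s["tcp_pos"],s["ft_force"],s["gripper_width"])
E
```

```text
[ 0.41585157 -0.2006189   0.21151727] [ 0.30832966  0.8003397  -0.0614598 ] 0.03818858243737358
```

View pics/s4.png

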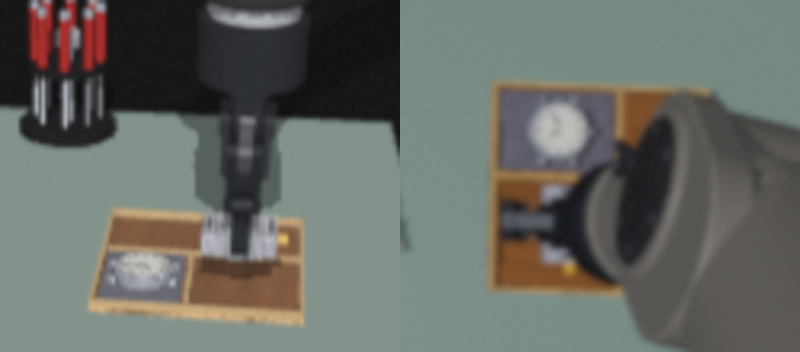

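The holder is held squarely over the empty bay beside the big watch, with about 8 mm of margin to the divider. I'll lower it and release.

>>> servo_tool(
  commands=[0,0,-2,0,0,0,-1,0,0,-3,0,0,0,-1,0,0,-3.1,0,0,0,-1,0,0,-3.1,0,0,0,-1,0,0,-3.1,0,0,0,-1],
)

```text
t: 5.68
tcp_pos: [0.4151, -0.2007, 0.1802]
orientation: [0.0, 1.0, -0.022, 0.0]
ft_force: [0.3, 0.3, -0.3]
gripper_width: 0.0383
```

>>> servo_tool(
  commands=[0,0,-0.1,0,0,0,-1,0,0,-0.1,0,0,0,-1,0,0,-0.1,0,0,0,-1],
)

```text
t: 6.05
tcp_pos: [0.4149, -0.2006, 0.1788]
orientation: [0.0, 1.0, -0.022, 0.0]
ft_force: [0.4, 0.4, -0.3]
gripper_width: 0.0385
```

>>> servo_tool(
  commands=[0,0,-0.08,0,0,0,-1,0,0,-0.08,0,0,0,-1],
)

```text
t: 6.3
tcp_pos: [0.4148, -0.2005, 0.1778]
orientation: [-0.0, 1.0, -0.021, -0.0]
ft_force: [0.3, -0.1, -0.4]
gripper_width: 0.0386
```

>>> servo_tool(
  commands=[0,0,-0.08,0,0,0,-1,0,0,-0.08,0,0,0,-1,0,0,-0.08,0,0,0,-1],
)

```text
t: 6.68
tcp_pos: [0.4149, -0.2006, 0.1777]
orientation: [0.0, 1.0, -0.022, 0.0]
ft_force: [-1.6, 1.4, 10.2]
gripper_width: 0.0386
```

Contact with the floor at 10 N. I'll release, lift, and move over the tweezers.

>>> servo_tool(
  commands=[0,0,0,0,0,0,0.13,0,0,0,0,0,0,0.13,0,0,0,0,0,0,0.13,0,0,3,0,0,0,0.13,0,0,8,0,0,0,0.13,0,0,8,0,0,0,0.13,3.0,13.2,8,0,0,20.4,0,3.0,13.2,8,0,0,20.4,0,3.0,13.2,8,0,0,20.4,0,3.0,13.2,8,0,0,20.4,0],
)

```text
t: 7.92
tcp_pos: [0.4446, -0.0682, 0.2564]
orientation: [-0.0, 0.988, 0.156, -0.001]
ft_force: [0.1, -0.4, -0.5]
gripper_width: 0.0425
```

```bash
python3 - <<'E'
from h import *
a=camera("side")[:,:,::-1]; b=camera("top")[:,:,::-1]
cv2.imwrite("pics/s5.png",np.hstack([cv2.resize(a[100:220,210:335],None,fx=3.2,fy=3.2,interpolation=2),cv2.resize(b[150:270,270:395],None,fx=3.2,fy=3.2,interpolation=2)])) 
s=robot.state();print(s["tcp_pos"],s["ft_force"],s["gripper_width"])
E
```

```text
[ 0.44434867 -0.06999521  0.25658969] [ 0.41039055 -0.34824374 -0.18636209] 0.0426387984349942
```

View pics/s5.png

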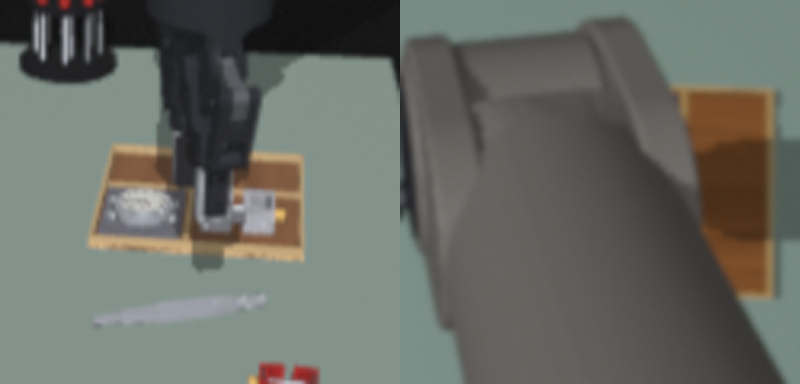

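The big holder stands in its bay and the tweezers are untouched below the gripper. Now I'll go down, close and lift.

>>> servo_tool(
  commands=[0,0,-5,0,0,0,0,0,0,-7,0,0,0,0,0,0,-8,0,0,0,0,0,0,-8,0,0,0,0,0,0,-8,0,0,0,-1,0,0,-8,0,0,0,-1,0,0,-8,0,0,0,-1,0,0,-8,0,0,0,-1,0,0,-8,0,0,0,-1,0,0,-5,0,0,0,-1,0,0,0,0,0,0,-1,0,0,0,0,0,0,-1],
)

```text
t: 9.52
tcp_pos: [0.4463, -0.0687, 0.2607]
orientation: [0.001, 0.988, 0.156, 0.004]
ft_force: [-0.0, -0.5, -0.8]
gripper_width: 0.0089
```

>>> servo_tool(
  commands=[-1.4,-21.1,0,0,0,-20.4,-1,-1.4,-21.1,0,0,0,-20.4,-1,-1.4,-21.1,0,0,0,-20.4,-1,-1.4,-21.1,0,0,0,-20.4,-1,-1.4,-21.1,0,0,0,-20.4,-1,-1.4,-21.1,-5.5,0,0,-20.4,-1,-1.4,-21.1,-5.5,0,0,-20.4,-1,-1.4,-21.1,-5.5,0,0,-20.4,-1],
)

```text
t: 10.52
tcp_pos: [0.4313, -0.2787, 0.203]
orientation: [-0.0, 1.0, -0.021, 0.0]
ft_force: [0.4, -0.7, 0.1]
gripper_width: 0.0085
```

```bash
python3 - <<'E'
from h import *
a=camera("side")[:,:,::-1]; b=camera("top")[:,:,::-1]
cv2.imwrite("pics/s6.png",np.hstack([cv2.resize(a[80:190,210:335],None,fx=3.2,fy=3.2,interpolation=2),cv2.resize(b[150:260,290:415],None,fx=3.2,fy=3.2,interpolation=2)])) 
s=robot.state();print(s["tcp_pos"],s["ft_force"],s["gripper_width"])
E
```

```text
[ 0.43169125 -0.2793616   0.20382181] [ 0.7787845  -0.72261026 -0.18780572] 0.008810387758641602
```

View pics/s6.png

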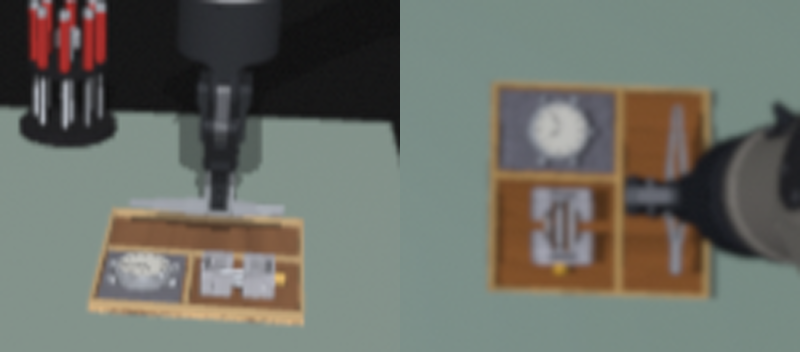

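The tweezers are level and centred over the long bay. I'll lower them.

>>> servo_tool(
  commands=[0,0,-2.2,0,0,0,-1,0,0,-2.2,0,0,0,-1,0,0,-2.3,0,0,0,-1,0,0,-2.4,0,0,0,-1],
)

```text
t: 11.12
tcp_pos: [0.4312, -0.2798, 0.1794]
orientation: [0.0, 1.0, -0.022, 0.001]
ft_force: [-2.2, 3.3, 18.4]
gripper_width: 0.0089
```

>>> servo_tool(
  commands=[0,0,0,0,0,0,-0.48,0,0,0,0,0,0,-0.48,0,0,0.2,0,0,0,-0.48,0,0,3,0,0,0,-0.48,0,0,8,0,0,0,-0.48,0,0,8,0,0,0,-0.48,3.4,34.1,8,0,0,-1.6,0.13,3.4,34.1,8,0,0,-1.6,0.13,3.4,34.1,8,0,0,-1.6,0.13,3.4,34.1,8,0,0,-1.6,0.13,3.4,34.1,8,0,0,-1.6,0.13,3.4,34.1,8,0,0,-1.6,0.13],
)

```text
t: 12.62
tcp_pos: [0.4645, 0.0651, 0.2576]
orientation: [-0.001, 0.999, -0.033, -0.0]
ft_force: [1.4, -1.2, 0.3]
gripper_width: 0.048
```

```bash
python3 - <<'E'
from h import *
a=camera("side")[:,:,::-1]
cv2.imwrite("pics/s7.png",cv2.resize(a[100:290,200:370],None,fx=3.2,fy=3.1,interpolation=2)[:600])
s=robot.state();print(s["tcp_pos"],s["orientation"],s["ft_force"],s["gripper_width"])
E
```

```text
[0.46492086 0.06808563 0.25780118] [-1.54343637e-03  9.99498499e-01 -3.16279984e-02  1.95362784e-04] [0.34138697 2.75246614 0.39711945] 0.04800591294029155
```

View pics/s7.png

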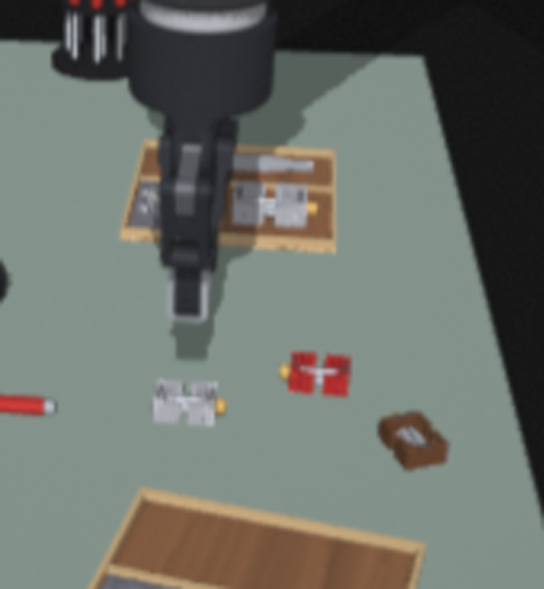

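The tweezers lie in the long bay and the big holder stands beside the watch. The silver small holder is directly below the gripper, with the red and brown decoys clear of it. Now I'll grasp it.

>>> servo_tool(
  commands=[0,0,0,0,0,0,0.13,0,0,0,0,0,0,0.13,0,0,-5,0,0,0,0.13,0,0,-8,0,0,0,0.13,0,0,-8,0,0,0,0.13,0,0,-8,0,0,0,0.13,0,0,-8,0,0,0,-1,0,0,-8,0,0,0,-1,0,0,-8,0,0,0,-1,0,0,-8,0,0,0,-1,0,0,-6,0,0,0,-1,0,0,0,0,0,0,-1],
)

```text
t: 14.18
tcp_pos: [0.4639, 0.0612, 0.2578]
orientation: [0.001, 0.999, -0.035, -0.002]
ft_force: [1.0, -0.5, 0.2]
gripper_width: 0.0236
```

>>> servo_tool(
  commands=[-5.6,22.0,0,0,0,-9.5,-1,-5.6,22.0,0,0,0,-9.5,-1,-5.6,22.0,0,0,0,-9.5,-1,-5.6,22.0,0,0,0,-9.5,-1,-5.6,22.0,0,0,0,-9.5,-1,-5.6,22.0,-5,0,0,-9.5,-1,-5.6,22.0,-5,0,0,-9.5,-1,-5.6,22.0,-5,0,0,-9.5,-1],
)

```text
t: 15.18
tcp_pos: [0.4095, 0.2808, 0.2092]
orientation: [-0.0, 0.993, -0.119, 0.0]
ft_force: [-0.1, -0.2, 0.3]
gripper_width: 0.0239
```

```bash
python3 - <<'E'
from h import *
a=camera("side")[:,:,::-1]; b=camera("top")[:,:,::-1]
cv2.imwrite("pics/s8.png",np.hstack([cv2.resize(a[210:350,205:340],None,fx=2.9,fy=2.9,interpolation=2),cv2.resize(b[145:285,85:220],None,fx=2.9,fy=2.9,interpolation=2)])) 
s=robot.state();print(s["tcp_pos"],s["ft_force"],s["gripper_width"])
E
```

```text
[0.40967962 0.28134604 0.20977844] [-0.08171701 -0.65880364 -0.36746855] 0.024252372554543825
```

View pics/s8.png

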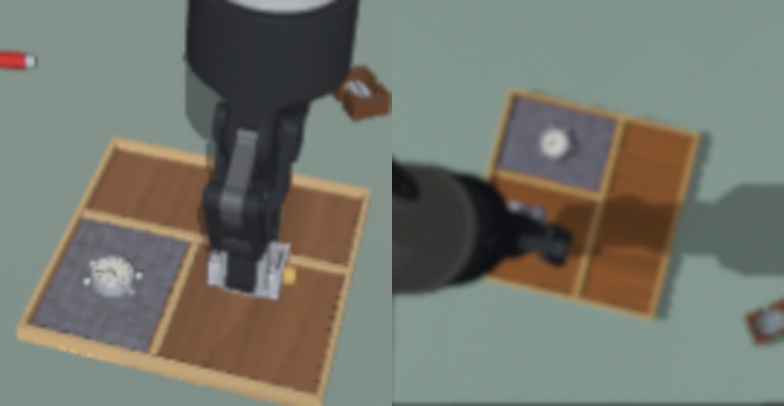

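The small holder is over the square bay next to the small watch. I'll lower it.

>>> servo_tool(
  commands=[0,0,-2.2,0,0,0,-1,0,0,-2.8,0,0,0,-1,0,0,-2.9,0,0,0,-1,0,0,-3.0,0,0,0,-1,0,0,-3.0,0,0,0,-1],
)

```text
t: 15.9
tcp_pos: [0.4091, 0.2814, 0.1824]
orientation: [0.0, 0.993, -0.118, 0.001]
ft_force: [-10.8, -7.8, 45.7]
gripper_width: 0.0242
```

That is contact at 46 N, about 1.5 mm higher than expected. I'll back off and look.

>>> servo_tool(
  commands=[0,0,0.4,0,0,0,-1,0,0,0.4,0,0,0,-1],
)

```text
t: 16.15
tcp_pos: [0.4094, 0.2816, 0.1833]
orientation: [-0.001, 0.993, -0.118, 0.001]
ft_force: [0.7, -0.2, -1.0]
gripper_width: 0.0239
```

```bash
python3 - <<'E'
from h import *
a=camera("side")[:,:,::-1]; b=camera("top")[:,:,::-1]
cv2.imwrite("pics/s9.png",np.hstack([cv2.resize(a[270:350,230:330],None,fx=5,fy=5,interpolation=2),cv2.resize(b[185:265,110:160],None,fx=5,fy=5,interpolation=2)])) 
s=robot.state();print(s["tcp_pos"],s["ft_force"],s["gripper_width"])
E
```

```text
[0.40917542 0.28154729 0.18262465] [-0.58128405 -0.61144942  9.8087008 ] 0.023625964234664905
```

View pics/s9.png

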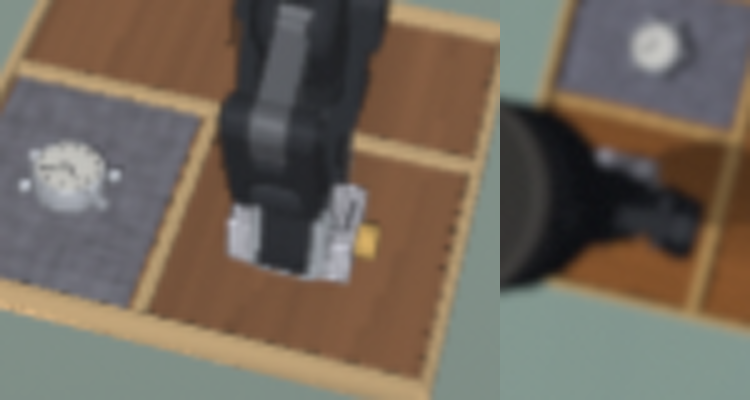

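The holder is upright, well inside the bay and resting on the floor, clear of the dividers. I'll release, rise and go to the screwdriver.

>>> servo_tool(
  commands=[0,0,-0.05,0,0,0,-0.15,0,0,-0.05,0,0,0,-0.15,0,0,-0.05,0,0,0,-0.15,0,0,3,0,0,0,-0.15,0,0,7.5,0,0,0,-0.15,0,0,7.5,0,0,0,-0.15,18,-21.3,7.5,0,0,11.9,0,18,-21.3,7.5,0,0,11.9,0,18,-21.3,7.5,0,0,11.9,0,18,-21.3,7.5,0,0,11.9,0,18,-21.3,7.5,0,0,11.9,0,18,-21.3,7.5,0,0,11.9,0],
)

```text
t: 17.75
tcp_pos: [0.59, 0.065, 0.2558]
orientation: [0.001, 1.0, -0.017, -0.0]
ft_force: [-0.7, 0.3, -0.4]
gripper_width: 0.0427
```

```bash
python3 - <<'E'
from h import *
a=camera("side")[:,:,::-1]; b=camera("top")[:,:,::-1]
cv2.imwrite("pics/s10.png",np.hstack([cv2.resize(a[170:350,140:340],None,fx=2.4,fy=2.4,interpolation=2),cv2.resize(b[100:280,100:230],None,fx=2.4,fy=2.4,interpolation=2)])) 
s=robot.state();print(s["tcp_pos"],s["orientation"],s["ft_force"],s["gripper_width"])
E
```

```text
[0.58826001 0.06870967 0.25599514] [-6.79350964e-05  9.99893233e-01 -1.45779645e-02 -1.00090066e-03] [-0.46723405  0.45157321  0.34474803] 0.042816054153245964
```

View pics/s10.png

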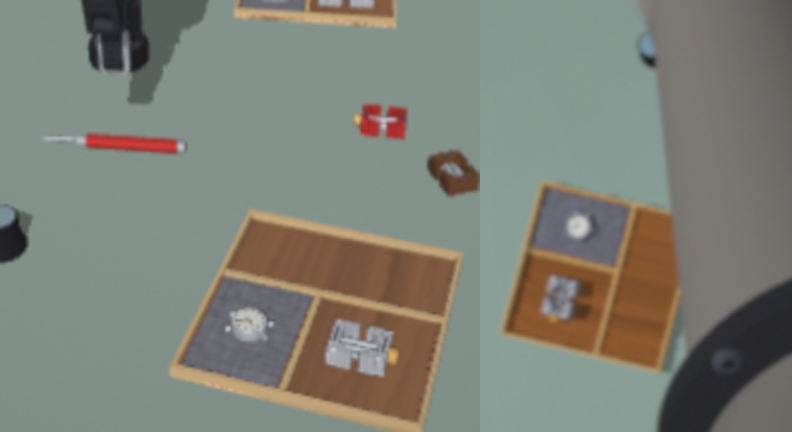

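The small holder stands in its bay. Next is the screwdriver.

>>> servo_tool(
  commands=[0,0,0,0,0,0,0,0,0,-4,0,0,0,0,0,0,-7,0,0,0,0,0,0,-7.9,0,0,0,0,0,0,-7.9,0,0,0,0,0,0,-7.9,0,0,0,-1,0,0,-7.9,0,0,0,-1,0,0,-7.9,0,0,0,-1,0,0,-7.9,0,0,0,-1,0,0,-6,0,0,0,-1,0,0,0,0,0,0,-1,0,0,0,0,0,0,-1],
)

```text
t: 19.35
tcp_pos: [0.591, 0.0687, 0.263]
orientation: [-0.001, 1.0, -0.015, 0.005]
ft_force: [0.2, 0.6, -0.8]
gripper_width: 0.008
```

>>> servo_tool(
  commands=[-18.5,13.3,0,0,0,-11.9,-1,-18.5,13.3,0,0,0,-11.9,-1,-18.5,13.3,0,0,0,-11.9,-1,-18.5,13.3,0,0,0,-11.9,-1,-18.5,13.3,0,0,0,-11.9,-1,-18.5,13.3,-5,0,0,-11.9,-1,-18.5,13.3,-5,0,0,-11.9,-1,-18.5,13.3,-5,0,0,-11.9,-1],
)

```text
t: 20.35
tcp_pos: [0.4046, 0.2011, 0.208]
orientation: [0.0, 0.993, -0.119, 0.0]
ft_force: [0.3, 0.8, -0.3]
gripper_width: 0.0079
```

```bash
python3 - <<'E'
from h import *
a=camera("side")[:,:,::-1]; b=camera("top")[:,:,::-1]
cv2.imwrite("pics/s11.png",np.hstack([cv2.resize(a[210:350,205:340],None,fx=2.9,fy=2.9,interpolation=2),cv2.resize(b[145:285,95:220],None,fx=2.9,fy=2.9,interpolation=2)])) 
s=robot.state();print(s["tcp_pos"],s["orientation"],s["ft_force"],s["gripper_width"])
E
```

```text
[0.40476953 0.20143936 0.20855461] [-6.77600845e-04  9.92944135e-01 -1.18576759e-01  1.01843116e-03] [-0.2100847  -0.42006229 -0.59746507] 0.008454215229289214
```

View pics/s11.png

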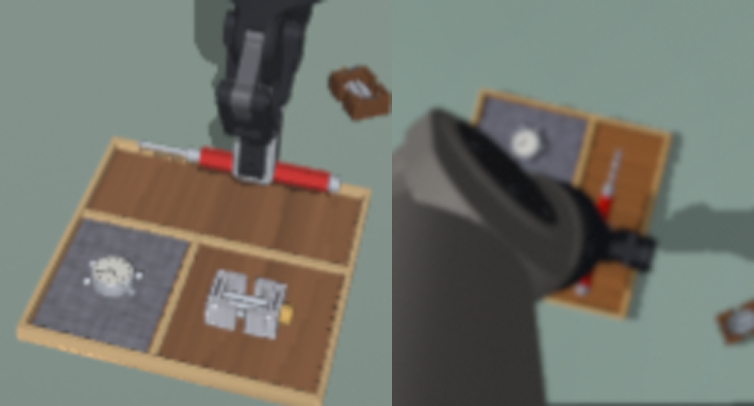

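The screwdriver is parallel to and centred over the long bay. I'll lower it gently.

>>> servo_tool(
  commands=[0,0,-2.2,0,0,0,-1,0,0,-2.4,0,0,0,-1,0,0,-2.5,0,0,0,-1,0,0,-2.6,0,0,0,-1],
)

```text
t: 20.95
tcp_pos: [0.4043, 0.2016, 0.1824]
orientation: [-0.0, 0.993, -0.118, 0.001]
ft_force: [-4.1, -2.0, 22.4]
gripper_width: 0.0077
```

>>> servo_tool(
  commands=[0,0,0.05,0,0,0,-0.48,0,0,0.05,0,0,0,-0.48,0,0,0.3,0,0,0,-0.48,0,0,3,0,0,0,-0.48,0,0,9,0,0,0,-0.48,0,0,15,0,0,0,-0.48,0,0,20,0,0,0,-0.48,10,-12,20,0,0,0,-0.48,15,-30,20,0,0,0,-0.48,15,-30,20,0,0,0,-0.48,15,-30,20,0,0,0,-0.48,15,-30,20,0,0,0,-0.48],
)

```text
t: 22.45
tcp_pos: [0.5443, -0.0775, 0.3814]
orientation: [-0.0, 0.993, -0.118, 0.0]
ft_force: [1.5, 0.8, 0.2]
gripper_width: 0.0221
```

>>> servo_tool(
  commands=[-15,-50,0,0,0,0,0,-15,-50,0,0,0,0,0,-15,-50,0,0,0,0,0,-15,-50,0,0,0,0,0,-15,-50,0,0,0,0,0,-15,-50,0,0,0,0,0,-15,-50,0,0,0,0,0,-15,-50,0,0,0,0,0,-15,-50,0,0,0,0,0,-15,-50,0,0,0,0,0,-15,-50,0,0,0,0,0],
)

```text
t: 23.82
tcp_pos: [0.3954, -0.5739, 0.3808]
orientation: [-0.001, 0.993, -0.117, 0.0]
ft_force: [1.2, 1.2, 0.2]
gripper_width: 0.0426
```

```bash
python3 - <<'E'
from h import *
a=camera("side")[:,:,::-1]; b=camera("top")[:,:,::-1]
cv2.imwrite("pics/top12_raw.png",b);cv2.imwrite("pics/side12_raw.png",a)
R=lambda i,x0,y0,x1,y1,W=395,H=298:cv2.resize(i[y0:y1,x0:x1],(W,H),interpolation=2)
cv2.imwrite("pics/s12.png",np.vstack([np.hstack([R(a,200,240,350,350),R(a,225,130,325,205)]),np.hstack([R(b,100,165,210,248),R(b,300,165,410,248)])]))
s=robot.state();print(s["tcp_pos"],s["ft_force"])
E
cat > run2.py <<'E'
from fit import *
img={n:cv2.imread(f"pics/{n}12_raw.png") for n in("top","side")}
o=[cv2.imread(f"pics/{n}1_raw.png") for n in("top","side")]
K=camera_info("top")
import sys
for i,n in enumerate(("top","side")):
    for nm,x,y in (("loupe",0,0),):pass
d=cv2.absdiff(img["top"],o[0]).max(2)
n,l,st,c=cv2.connectedComponentsWithStats((cv2.GaussianBlur(d,(0,0),1)>18).astype(np.uint8))
for s,cc in zip(st[1:],c[1:]):
    if s[4]>8: print("changed",(s[:2]*1.5).round(),s[2:4],s[4])
E
python3 run2.py
```

```text
[ 0.39555619 -0.57374944  0.38115642] [-0.10793751  0.17012577  0.09131508]
changed [483. 153.] [26 28] 406
changed [332. 184.] [11 46] 343
changed [412. 273.] [18 46] 261
changed [554. 274.] [10 54] 425
changed [334. 288.] [ 7 13] 43
changed [338. 288.] [15 18] 142
changed [240. 296.] [18 50] 398
changed [495. 310.] [25 29] 628
changed [186. 321.] [23 20] 362
```

View pics/s12.png

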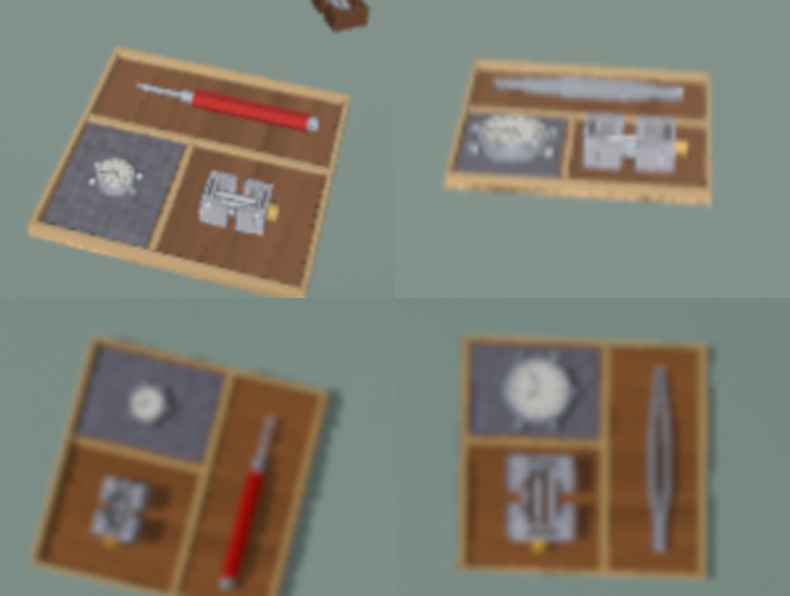

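All four items lie or stand inside their bays, flat and clear of rims and dividers. The before/after difference shows only the moved items' old and new places, so the loupe, cushion and decoys are unchanged. Handing in.

```bash
python3 -c "
from bench import workorder; print(workorder.job_done())"
```

```text
the job is handed in; nothing more can be done
None
```

The job is handed in, at about 24 s on the clock. The big holder and tweezers are in the big-watch tray, and the small holder and screwdriver are in the small-watch tray, placed in that order.

**Last checks:** The final top and side pictures show both holders upright in their square bays. Both tools lie flat in the long bays, clear of the rims and dividers. A before/after comparison of the top view found changes only where these four items were taken from and set down, so the loupe, cushion and look-alikes did not move. The gripper was empty and well clear.

**Disagreements:**
- **Cameras:** the two cameras differed by about 4 mm in y, so I used the mean.
- **Small holder:** it met its tray floor about 1.5 mm higher than I expected, and the wrist force briefly read 46 N. That is below the 120 N wrist limit. The load went through the held part, so I don't believe it counts against the 40 N arm and gripper-body limit, but I could not confirm that. I backed off, saw that it stood squarely inside the bay, and released it.

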